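# Pack the camera handpiece and clamp its case shut

### The job

Pack away the camera handpiece: lay it flat on the floor of the open metal case, in the wide space beside the telescope that is already there, buttons up. Then fit the lid squarely over the case until it sits fully down on the rim, and swing the clamp bar over until it lies down on the lid. Set things down rather than dropping them, and leave the bottle and the mug where they stand.

Things in the scene. Friction and masses are not known exactly. Their poses are not given: they have to be found in the camera images.
- case: Open aluminium instrument case, fixed. 180 mm along x, 140 along y, rim 40 mm above the table; walls 4 mm, inner floor 10 mm up. Origin: centre of the underside, z up. A low divider (14 mm high, along x, at y = -31 mm) sets off a narrow strip at -y where a telescope lies (fixed, below the rim). Seated, the lid's origin is 30 mm above the case's, axes parallel (either way round).
- case_space (a point): Middle of the clear space for the handpiece, on the case's inner floor: x = 0, y = +18 mm, z = 10 mm in the case's frame. The space measures 172 mm along the case's x and 96 mm along its y. The seated lid leaves 50 mm of height over the floor.
- lid: Loose aluminium lid, about 0.4 kg, 205 x 165 mm over its flared skirt, 72 mm high with its handle, lying right side up on the table. Origin: centre of the skirt's lower edge; z up, x along the long side. The skirt is 10 mm deep, with about 2 mm play all round the case (5 mm at its mouth); a ledge inside it rests on the case's rim. The lid's flat top is 34 mm above its origin.
- lid_handle (a point): Middle of the lid's black arch handle, 65 mm above the lid's origin, above its centre of mass. The handle's bar is 70 mm long along the lid's y, 14 mm wide in x and 14 mm high, 24 mm clear above the lid's top, on two legs centred at y = +-30 mm.
- handpiece: Grey camera handpiece, loose, about 0.17 kg, 130 mm long along x (-65 to +65), 34 mm high. From x = -65 to +25 mm a block 32 mm wide in y; from +25 mm a round steel coupling, 33 mm in diameter, then 26 mm. Origin: under the middle of its length, on the underside; z up, two black buttons on the top. Centre of mass near x = 0.
- clamp_pivot (a point): Middle of the clamp's hinge axis, fixed on the case: x = +80 mm, y = 0, z = 18 mm in the case's frame. The hinge axis runs along the case's y.
- clamp_bar (a point): Middle of the clamp's cross-bar: round steel, 12 mm in diameter, 184 mm long along the case's y, on two arms beside the case's long sides, 69 mm from the hinge axis. Open, it leans out beyond the case's +x end, clear of the lid's way down; closed, it lies on the lid's top at x = +35 mm, z = 70 mm in the case's frame.
- clamp (a joint): Angle of the clamp (rad): 0 lying on the seated lid, growing as it swings up and out to the case's +x; starts at 1.3 to 1.55, stop at 1.75 (at -0.1 with no lid). The hinge is stiff (0.15 N m, about 2.2 N at the bar): it stays where it is left. It can be pushed with closed fingers.
- bottle: Bystander: bottle with a cap, 60 mm across, 160 mm high. Origin under its centre.
- mug: Bystander: white mug, 80 mm across, 90 mm high. Origin under its centre.
Mind the look-alikes: they are no part of the job. There is more than one size of the handpiece; the job needs the middle-sized.

How it is judged:
By the outcome, as a careful person would: the job done as asked, in the order asked, and still so for the second after the job is handed in, with the robot touching nothing.
It also fails if it takes over 72 s, if anything falls off the work surface, if the arm or the gripper's body presses on something with over 40 N, if the wrist force passes 120 N, or if a joint passes its speed limit or range.

### The arm

A 6-joint arm with a two-finger parallel gripper is mounted at the origin on the work surface. World frame = base frame: x ahead of the robot, y to its left, z up, the work surface at z = 0. Lengths are in mm, angles in degrees, forces in N, time in s.
With the tool pointing down it reaches from about 350 to 850 mm from the base axis. Payload 8.1 kg.
Tool frame: the origin (TCP) lies midway between the tips of the shut fingers; the grasp point (between the pads) lies grip_depth behind it (grip_depth is the distance from the TCP to the grasp point, in mm); z points along the fingers, y is the line along which they close (so a half turn about z gives the same grasp; the last joint's range is limited). The gripper opens to 85 mm and grips with 20 to 120 N. Pads are 22 mm wide; open, the fingers measure 114 mm over their backs; the gripper's body (76 mm by 85 mm) begins 54 mm behind the grasp point. The pads swing forward as they close: fully open they stand 13 mm farther back than shut.
Start: joints at [-76.685, 7.471, 85.268, -0, 87.261, -4.893], TCP at [187.507, -569.953, 231.292] pointing down, gripper open.
Joint ranges: [-169.43, 169.43], [-51.17, 129.36], [1.28, 143.12], [-76.62, 256.62], [0, 156.53], [-152.29, 152.29]. Speed limits (degrees/s): [136.94, 136.94, 159.86, 180, 180, 180].

### API

Orientations are given as [roll, pitch, yaw] about the fixed x, y, z axes, in that order (R = Rz(yaw) Ry(pitch) Rx(roll)).
In Python, from bench import sense, snapshot, hand_in, grip_depth gives the robot as it stands. The module is installed in compiled form; this text tells all that it offers.
- The arm moves only by the tool apply_moves, never from a script. Its argument "series" is text: rows parted by semicolons, each of 5 numbers parted by spaces: the shift along the tool's x, y, z each as a share of 0.3 m, from -1 to 1, then the turn about the tool's z as a share of 2 rad, from -1 to 1, then the gripper's target within -1 to 1 (shut at 1, half-way at 0, fully open at -1). In form: tx ty tz twist gripper; .... A call has 1 to 5 rows; each row shifts and turns the commanded pose from where the row before left it, along the tool's axes as they then stand; what a row does not reach is not made up. A row lasts 1/12 s, in which the tool goes at most 41.7 mm and 7.16 degrees, less where a joint would pass 70% of its speed; a pose out of reach is approached as far as the arm can. A call with a number of a shift or a turn outside -1 to 1 is refused whole. A call with a gripper value outside its range is refused whole. The fingers move at their own pace and stop on an object; "squeeze" is the grip in N (left out, the last holds). Time passes only in rows, so rows that do not move let the fingers close. It gives the time, the measured TCP pose, the force, the opening and the grip force at its end, in the units of the state.
- sense(): the state, without advancing time (a new reading comes with each control period).
- snapshot(name): name is "scene" or "top"; returns a dict with "frame" (400x640x3 uint8, blue, green, red), "depth" (400x640 float32, mm along the optical axis (not along the pixel's ray), 0 where there is no reading), "intrinsics" (3x3 intrinsics, pixels), "dist" ([k1, k2, p1, p2, k3] as OpenCV has them; the pictures are not rectified), "extrinsics" (4x4, takes a point from camera to world coordinates). Camera axes: x right, y down, z forward; pixel columns grow to the right and rows downward; lengths in mm; the calibration is good to about 2 mm. A picture is of the moment at which its call begins.
- hand_in(): hands the job in; it is judged then, once.
The state is a dict: "time": time; "joint_pos": joint angles; "qd": joint speeds; "joint_efforts": joint torques, N m; "tool_pos": TCP position; "tcp_rot": TCP orientation; "ft_force": force on the tool from outside, world axes, zero at the start; "wrist_torque": the same for the moment, N m; "finger_gap": finger opening in mm; "grip_force": force on a finger pad.
Only numpy, scipy, OpenCV 4.12 (cv2) and the standard library are available. Lean on these libraries where they do the work, as an engineer would, in place of code of your own. Each camera call takes 0.05 s, during which the arm holds its last target. There are 200 camera calls.

## Working session

There is one attempt and no reset: what is moved stays moved. The work goes in short steps, Python scripts to look and compute and a tool call to move; the robot and the scene stay as the last step left them, time stands still between calls to the robot, and variables do not carry over. Pictures are saved under pics/ and viewed, at most 12 in all, crops included, and the job is handed in when it is done.

Besides the shell and the picture viewer there is one more tool, called after ">>>" by a JSON object that holds its "op" and its "data", one argument or row to a line. apply_moves: Moves the arm, as the interface text tells. Its arguments: {"type":"object","properties":{"series":{"type":"string"},"squeeze":{"type":"number"}},"required":["series"]}

```bash
mkdir -p pics; ls; cat > h.py <<'E'
import numpy as np, cv2
from bench import sense, snapshot, hand_in, grip_depth
E
python3 - <<'E'
from h import *
print(grip_depth, sense())
for n in ("scene","top"):
    s=snapshot(n); cv2.imwrite(f"pics/{n}0.png",s["frame"]); np.savez(f"{n}0.npz",**s)
    print(n,s["intrinsics"].round(1).tolist(),np.round(s["dist"],4),s["extrinsics"].round(3).tolist())
E
```

```text
pics
18.700000000000003 {'time': 0.0, 'joint_pos': array([-7.66850730e+01,  7.51422293e+00,  8.53300992e+01,  2.46175787e-03,
        8.72612508e+01, -4.89288814e+00]), 'qd': array([ 0.03346697, -0.04791336,  0.00150332, -0.02843511, -0.01088608,
       -0.025539  ]), 'joint_efforts': array([-6.80012236e-04, -5.69399142e+01, -5.00546372e+01, -1.43282045e-04,
        1.46481363e-02,  2.65867192e-05]), 'tool_pos': array([ 187.38924884, -569.4073127 ,  230.2458    ]), 'tcp_rot': array([-1.79895022e+02, -1.14544150e-02,  1.82076848e+01]), 'ft_force': array([0.3341482 , 0.51605484, 0.31257315]), 'wrist_torque': array([-0.00898984,  0.01617035, -0.07416666]), 'grip_force': 0.0, 'finger_gap': 85.46200050874708}
scene [[437.6, 0.0, 315.8], [0.0, 437.6, 202.3], [0.0, 0.0, 1.0]] [-0.0715  0.      0.      0.      0.    ] [[-0.605, 0.54, -0.585, 1130.446], [0.796, 0.4, -0.454, 514.728], [-0.011, -0.74, -0.672, 760.755], [0.0, 0.0, 0.0, 1.0]]
top [[488.5, 0.0, 313.5], [0.0, 488.5, 203.0], [0.0, 0.0, 1.0]] [-0.0426  0.      0.      0.      0.    ] [[-0.018, -0.999, 0.037, 484.333], [-1.0, 0.017, -0.008, 37.278], [0.007, -0.037, -0.999, 1191.589], [0.0, 0.0, 0.0, 1.0]]
```

View pics/top0.png

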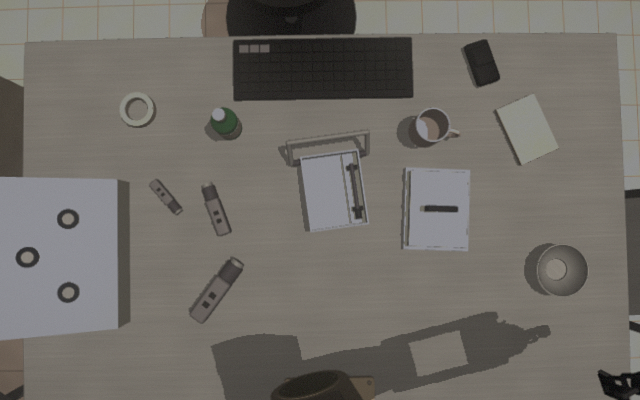

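View pics/scene0.png

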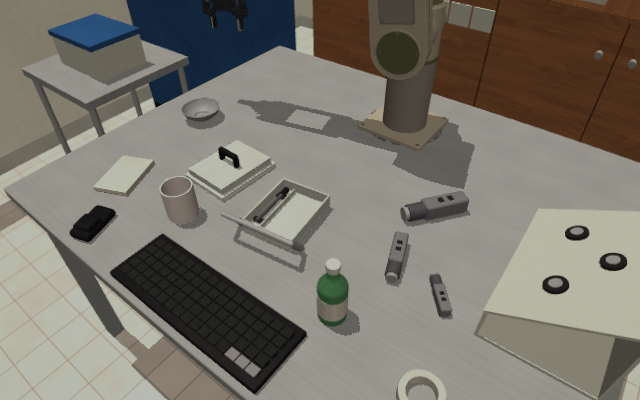

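The top view shows the case at about (335,190), with the clamp bar at (328,138) and the telescope on its right. The lid is at (437,210). The three handpieces are small (166,197), middle (216,209) and large (216,290). The scene view agrees: middle handpiece at (397,255), lid at (230,167), case at (285,213).

```bash
cat >> h.py <<'E'
def rays(s,uv):
    n=cv2.undistortPoints(np.float64(uv).reshape(-1,1,2),s["intrinsics"],s["dist"]).reshape(-1,2)
    return np.c_[n,np.ones(len(n))]
def cloud(s):
    v,u=np.mgrid[:400,:640]; r=rays(s,np.c_[u.ravel(),v.ravel()])
    E=s["extrinsics"]; P=(r*s["depth"].reshape(-1,1))@E[:3,:3].T+E[:3,3]
    P=P.reshape(400,640,3); P[s["depth"]==0]=np.nan; return P
def onplane(s,uv,z):
    E=s["extrinsics"]; d=rays(s,uv)@E[:3,:3].T; t=(z-E[2,3])/d[:,2:]
    return E[:3,3]+d*t
def rect(P):
    c,wh,a=cv2.minAreaRect(np.float32(P[:,:2])); return np.round(c,1),np.round(wh,1),round(a,2)
E
python3 - <<'E'
from h import *
S={n:dict(np.load(f"{n}0.npz")) for n in("top","scene")}
C={n:cloud(S[n]) for n in S}
for n in S:
    P=C[n]; z=P[...,2]; print(n,"table z",np.nanmedian(P[(abs(P[...,0]-500)<200)&(abs(z)<8)][:,2]))
def box(n,x0,x1,y0,y1,z0,z1):
    P=C[n].reshape(-1,3); m=(P[:,0]>x0)&(P[:,0]<x1)&(P[:,1]>y0)&(P[:,1]<y1)&(P[:,2]>z0)&(P[:,2]<z1); return P[m]
T=C["top"]
for uv in [(216,209),(335,190),(440,210),(330,138),(437,190)]: print(uv,T[uv[1],uv[0]].round(1))
hx,hy,_=T[209,216]; lx,ly,_=T[195,437]; cx,cy,_=T[190,330]
for n in S:
    for lab,b in dict(hp_top=(hx-80,hx+80,hy-45,hy+45,27,40),hp_all=(hx-80,hx+80,hy-45,hy+45,6,40),
      lid_top=(lx-140,lx+140,ly-110,ly+110,28,40),lid_all=(lx-140,lx+140,ly-110,ly+110,5,45),handle=(lx-140,lx+100,ly-60,ly+60,50,80),
      case_rim=(cx-120,cx+110,cy-90,cy+90,34,46),floor=(cx-80,cx+80,cy-70,cy+60,5,15),bar=(cx+80,cx+180,cy-120,cy+120,66,110)).items():
        p=box(n,*b); print(n,lab,len(p),*(rect(p) if len(p)>3 else ()),"zmed",np.median(p[:,2]).round(1) if len(p) else '')
E
```

```text
top table z 0.22816347961656902
scene table z 0.05146754470774795
(216, 209) [517.3 259.7  33.2]
(335, 190) [559.3 -24.9   6.6]
(440, 210) [ 504.9 -262.3   72.9]
(330, 138) [674.8 -12.1  76. ]
(437, 190) [ 553.4 -266.6   34.7]
top hp_top 643 [518.3 264.2] [127.9  32.6] 20.44 zmed 33.3
top hp_all 781 [509.7 260.3] [ 79.1 145. ] 87.69 zmed 32.6
top lid_top 4145 [ 551.2 -271.4] [140.1 262.7] 86.8 zmed 34.2
top lid_all 5241 [ 542.  -265.4] [217.  277.9] 89.66 zmed 33.5
top handle 170 [ 508.3 -269. ] [68.8 12.1] 88.41 zmed 71.6
top case_rim 510 [559.8 -20. ] [189.8 180.2] 5.43 zmed 39.8
top floor 2941 [559.  -17.7] [159.7 129.4] 0.89 zmed 10.2
top bar 469 [673.   -6.5] [ 19.5 193.9] 7.05 zmed 77.9
scene hp_top 589 [521.8 265.8] [130.6  32.3] 19.66 zmed 32.7
scene hp_all 735 [521.8 265.8] [130.6  32.4] 19.71 zmed 32.0
scene lid_top 1902 [ 549.4 -270. ] [144.4 262.9] 86.75 zmed 33.7
scene lid_all 2743 [ 545.9 -269.7] [162. 270.] 87.03 zmed 32.9
scene handle 165 [ 510. -267.] [70.8 16.9] 89.2 zmed 69.1
scene case_rim 472 [558.6 -19.6] [182.7 143. ] 6.75 zmed 38.9
scene floor 1517 [555.7 -17.3] [152.5 129.6] 0.09 zmed 9.8
scene bar 427 [679.9  -3.2] [ 14.1 194.5] 7.65 zmed 77.2
```

```bash
cat >> h.py <<'E'
from scipy.optimize import least_squares
def fitrect(P,w,h,g):
    """centre and yaw of a w x h rectangle outline through points P"""
    def f(q):
        a=np.radians(q[2]); d=P[:,:2]-q[:2]; x=abs(d@[np.cos(a),np.sin(a)])-w/2; y=abs(d@[-np.sin(a),np.cos(a)])-h/2
        return np.where((x>0)|(y>0),np.maximum(x,y),-np.minimum(-x,-y))
    r=least_squares(f,g,loss="soft_l1",f_scale=1.5,diff_step=1e-4); return r.x.round(2),np.median(abs(r.fun)).round(2)
def box(P,x0,x1,y0,y1,z0,z1):
    P=P.reshape(-1,3); m=(P[:,0]>x0)&(P[:,0]<x1)&(P[:,1]>y0)&(P[:,1]<y1)&(P[:,2]>z0)&(P[:,2]<z1); return P[m]
E
python3 - <<'E'
from h import *
for n in("top","scene"):
    s=dict(np.load(f"{n}0.npz")); C=cloud(s)
    p=box(C,455,672,-105,70,36,43); print(n,"rim",len(p),fitrect(p,176,136,[559,-20,6.5]))
    lt=box(C,390,610,-355,-175,29,39); print("lidtop",rect(lt)); 
    l=box(C,390,612,-360,-170,4,40); print("lidall",rect(l))
    hd=box(C,400,600,-320,-220,45,80); print("handle",rect(hd), hd[:,2].max().round(1))
    for lo,hi in((4,28),): 
        sk=box(C,390,612,-360,-170,lo,hi); print("skirt",len(sk),np.percentile(sk[:,2],[10,50,90]).round(1))
    hp=box(C,430,600,200,330,20,40); print("hp",rect(hp),np.percentile(hp[:,2],[10,50,90]).round(1))
    # coupling end vs block: widths
    c,wh,a=cv2.minAreaRect(np.float32(hp[:,:2]))
    a=np.radians(a if wh[0]>wh[1] else a-90); d=hp[:,:2]-c; x=d@[np.cos(a),np.sin(a)]; y=d@[-np.sin(a),np.cos(a)]
    for k in range(-65,65,13):
        m=(x>k)&(x<k+13); print(k,m.sum(),y[m].min().round(1),y[m].max().round(1),np.median(hp[m,2]).round(1))
    b=box(C,640,720,-110,90,50,110); print("bar",np.percentile(b[:,2],[1,50,99]).round(1),b[:,:2].min(0),b[:,:2].max(0)); b=b[b[:,2]>70]; print("bar",np.median(b,0).round(1),rect(b))
    s2=s["frame"]
    cv2.imwrite(f"pics/{n}1.png",cv2.resize(s2[150:265,180:480] if n=="top" else s2[120:300,180:480],None,fx=2.6,fy=2.6,interpolation=2))
E
```

```text
top rim 433 (array([556.25, -20.81,   6.87]), np.float64(1.13))
lidtop (array([ 508.8, -269. ]), array([140.1, 177.9]), 86.8)
lidall (array([ 500.5, -265.8]), array([220.4, 187.4]), 0.2)
handle (array([ 508.3, -268.8]), array([69.3, 12.1]), 88.41) 76.9
skirt 1010 [ 6.1 13.7 17.7]
hp (array([518.6, 263.9]), array([128.6,  33.3]), 20.41) [26.4 32.9 36.2]
-65 75 -15.6 15.7 32.5
-52 77 -16.7 14.8 34.4
-39 76 -16.0 16.1 34.4
-26 73 -15.8 15.6 33.7
-13 75 -15.7 15.9 33.6
0 75 -16.7 16.7 32.9
13 73 -15.7 15.9 32.9
26 73 -16.2 15.1 31.3
39 72 -16.4 15.7 30.1
52 56 -15.2 15.7 28.9
bar [51.5 77.5 83. ] [ 640.4521512  -104.64243121] [693.12835746  89.8561734 ]
bar [675.9  -6.3  77.9] (array([674. ,  -6.4]), array([ 17.6, 193.9]), 7.07)
scene rim 402 (array([559.13, -19.22,   6.74]), np.float64(1.23))
lidtop (array([ 509.9, -267.8]), array([144.4, 183.6]), 86.75)
lidall (array([ 510.7, -268.1]), array([163.4, 198.1]), 87.66)
handle (array([ 509.5, -266.2]), array([72.2, 17. ]), 88.15) 75.3
skirt 827 [ 6.7 14.2 24.3]
hp (array([521.8, 265.8]), array([130.6,  32.4]), 19.71) [26.1 32.3 34.7]
-65 50 -15.7 16.2 33.2
-52 57 -15.6 15.9 33.4
-39 60 -15.6 16.1 33.4
-26 63 -16.2 15.9 33.1
-13 65 -16.1 15.6 33.6
0 69 -16.0 16.1 33.3
13 82 -16.0 15.6 32.2
26 73 -15.8 16.2 29.8
39 69 -15.8 15.9 30.7
52 89 -15.2 15.3 26.8
bar [51.4 77.2 81.4] [643.66142844 -99.57090122] [695.23711066  89.97843973]
bar [680.8   3.8  77.3] (array([680.1,  -5. ]), array([ 14.1, 190.8]), 7.65)
```

View pics/top1.png

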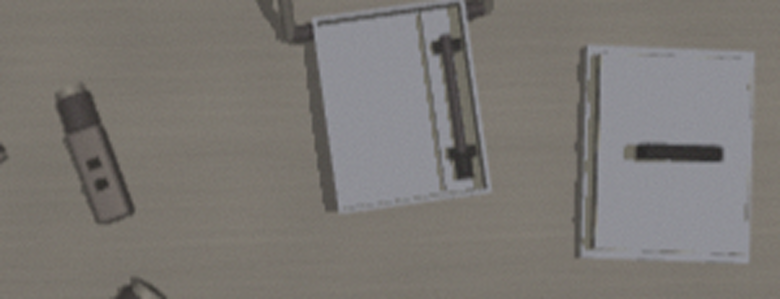

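The crop shows the middle handpiece at (95,150) with its coupling end at (75,100), pointing to case +x. The telescope is in the right strip of the case at (457,110), and the lid handle is at (675,152). The two cameras agree to 2–3 mm, and the heights match the text (33, 39–40, 10 and about 72 mm). Next I move over the handpiece.

>>> {"op": "apply_moves", "data": {
  "series": "0.0874 -0.1044 0.0153 0 -1;0.0874 -0.1044 0.0153 0 -1;0.0874 -0.1044 0.0153 0 -1;0.0874 -0.1044 0.0153 0 -1;0.0874 -0.1044 0.0153 0 -1",
  "squeeze": 40
}}

```text
time: 0.52
tool_pos: [263.2, -378.3, 207.4]
tcp_rot: [-179.9, 0.0, 18.2]
ft_force: [0.9, 0.8, 0.3]
finger_gap: 85.3
grip_force: 0.0
```

>>> {"op": "apply_moves", "data": {
  "series": "0.0874 -0.1044 0.0153 0 -1;0.0874 -0.1044 0.0153 0 -1;0.0874 -0.1044 0.0153 0 -1;0.0874 -0.1044 0.0153 0 -1;0.0874 -0.1044 0.0153 0 -1"
}}

```text
time: 0.93
tool_pos: [338.7, -188.6, 184.9]
tcp_rot: [-180.0, -0.0, 18.2]
ft_force: [1.5, -0.8, -0.1]
finger_gap: 85.3
grip_force: 0.0
```

>>> {"op": "apply_moves", "data": {
  "series": "0.0874 -0.1044 0.0153 0 -1;0.0874 -0.1044 0.0153 0 -1;0.0874 -0.1044 0.0153 0 -1;0.0874 -0.1044 0.0153 0 -1;0.0874 -0.1044 0.0153 0 -1"
}}

```text
time: 1.35
tool_pos: [414.4, 1.4, 162.2]
tcp_rot: [180.0, -0.0, 18.2]
ft_force: [0.4, -1.1, 0.3]
finger_gap: 85.3
grip_force: 0.0
```

>>> {"op": "apply_moves", "data": {
  "series": "0.0874 -0.1044 0.0153 0 -1;0.0874 -0.1044 0.0153 0 -1;0.0874 -0.1044 0.0153 0 -1;0.0874 -0.1044 0.0153 0 -1;0.0874 -0.1044 0.0153 0 -1"
}}

```text
time: 1.77
tool_pos: [489.9, 191.2, 138.8]
tcp_rot: [180.0, 0.0, 18.2]
ft_force: [0.8, -0.1, 0.9]
finger_gap: 85.5
grip_force: 0.0
```

>>> {"op": "apply_moves", "data": {
  "series": "0.0874 -0.1044 0.0153 0 -1;0.0874 -0.1044 0.0153 0 -1;0 0 0 -0.0166 -1;0 0 0 0 -1;0 0 0 0 -1"
}}

```text
time: 2.18
tool_pos: [519.5, 264.7, 129.4]
tcp_rot: [180.0, 0.1, 20.1]
ft_force: [0.1, -1.2, -0.3]
finger_gap: 85.7
grip_force: 0.0
```

>>> {"op": "apply_moves", "data": {
  "series": "0 0 0.12 0 -1;0 0 0.12 0 -1;0 0 0.1 0 -1;0 0 0.05 0 -1;0 0 0.028 0 -1"
}}

```text
time: 2.6
tool_pos: [518.1, 262.5, 2.4]
tcp_rot: [180.0, 0.2, 20.0]
ft_force: [-0.2, 0.6, 0.8]
finger_gap: 85.5
grip_force: 0.0
```

>>> {"op": "apply_moves", "data": {
  "series": "0 0 0 0 1;0 0 0 0 1;0 0 0 0 1;0 0 0 0 1;0 0 0 0 1"
}}

```text
time: 3.02
tool_pos: [521.8, 265.4, 7.2]
tcp_rot: [-180.0, -0.2, 20.1]
ft_force: [1.0, 0.6, 0.2]
finger_gap: 30.9
grip_force: 39.9
```

>>> {"op": "apply_moves", "data": {
  "series": "0 0 0 0 1;0 0 0 0 1;0 0 0 0 1;0 0 0 0 1;0 0 0 0 1"
}}

```text
time: 3.43
tool_pos: [521.9, 265.4, 7.1]
tcp_rot: [180.0, -0.2, 20.1]
ft_force: [-0.9, -1.7, 7.1]
finger_gap: 31.5
grip_force: 40.9
```

>>> {"op": "apply_moves", "data": {
  "series": "0 0 -0.02 0 1;0 0 -0.06 0 1;0 0 -0.12 0 1;0 0 -0.12 0 1;0 0 -0.06 0 1"
}}

```text
time: 3.85
tool_pos: [521.9, 265.7, 124.3]
tcp_rot: [-180.0, -0.3, 20.1]
ft_force: [-0.0, 1.2, -0.3]
finger_gap: 31.5
grip_force: 39.9
```

>>> {"op": "apply_moves", "data": {
  "series": "0 0 0 0 1;0 0 0 0 1"
}}

```text
time: 4.02
tool_pos: [521.3, 265.4, 121.0]
tcp_rot: [-180.0, -0.2, 20.1]
ft_force: [0.4, -0.2, -1.6]
finger_gap: 31.6
grip_force: 39.9
```

```bash
python3 - <<'E'
from h import *
s=sense(); print(s["tool_pos"].round(1),s["tcp_rot"].round(1),s["ft_force"].round(1),s["finger_gap"],s["wrist_torque"].round(2))
for n in("top","scene"):
    S=snapshot(n); np.savez(f"{n}2.npz",**S); C=cloud(S)
    f=S["frame"]; cv2.imwrite(f"pics/{n}2.png",cv2.resize(f[120:300,130:430] if n=="top" else f[130:330,300:600],None,fx=2.6,fy=2.6))
E
```

```text
[521.3 265.4 121. ] [-180.    -0.2   20.1] [ 0.4 -0.2 -1.6] 31.58840488491438 [0.03 0.02 0.02]
```

View pics/scene2.png

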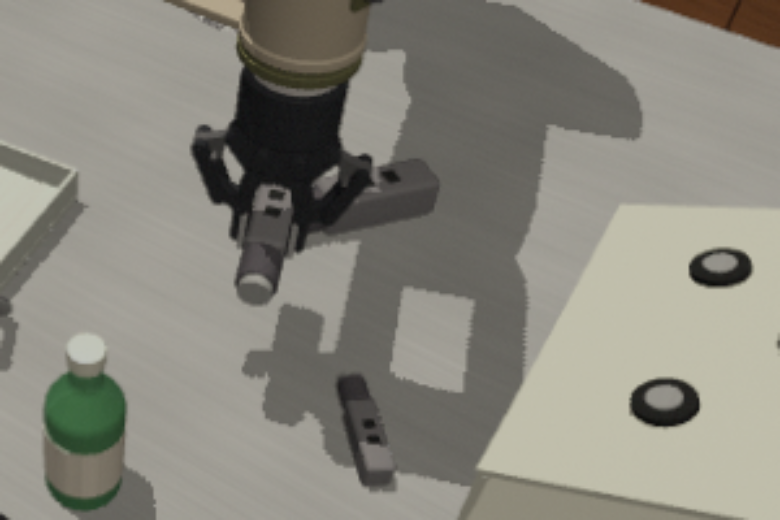

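The handpiece is held level at its middle, with the buttons up at crop (273,205). I'll carry it over the case and turn it to the case's yaw.

>>> {"op": "apply_moves", "data": {
  "series": "-0.0248 0.1096 0 0 1;-0.0248 0.1096 0 0 1;-0.0248 0.1096 0 0 1;-0.0248 0.1096 0 0 1;-0.0248 0.1096 0 0 1"
}}

```text
time: 4.53
tool_pos: [540.0, 96.1, 116.5]
tcp_rot: [-179.9, 0.2, 20.1]
ft_force: [1.0, 0.3, -0.8]
finger_gap: 31.4
grip_force: 40.1
```

>>> {"op": "apply_moves", "data": {
  "series": "-0.0248 0.1096 0 0 1;-0.0248 0.1096 0 0 1;-0.0248 0.1096 0 0 1;0 0 0 0.058 1;0 0 0 0.058 1"
}}

```text
time: 4.95
tool_pos: [553.2, -4.8, 116.5]
tcp_rot: [-180.0, 0.2, 6.4]
ft_force: [0.4, 1.6, -1.2]
finger_gap: 31.5
grip_force: 40.1
```

>>> {"op": "apply_moves", "data": {
  "series": "0 0 0.05 0 1;0 0 0.05 0 1;0 0 0 0 1;0 0 0 0 1"
}}

```text
time: 5.28
tool_pos: [552.3, -2.4, 86.2]
tcp_rot: [-179.9, 0.3, 6.8]
ft_force: [-0.6, -0.6, -1.7]
finger_gap: 31.8
grip_force: 40.2
```

```bash
python3 - <<'E'
from h import *
s=sense(); print(s["tool_pos"].round(1),s["tcp_rot"].round(1),s["ft_force"].round(1),s["finger_gap"])
S=snapshot("scene"); np.savez("scene3.npz",**S); f=S["frame"]
T=snapshot("top"); g=T["frame"][100:260,240:400]
cv2.imwrite("pics/s3.png",np.hstack([cv2.resize(f[130:290,210:370],(400,400)),cv2.resize(g,(400,400))]))
E
```

```text
[552.3  -2.4  86.2] [-179.9    0.3    6.8] [-0.6 -0.6 -1.7] 31.818719594211586
```

View pics/s3.png

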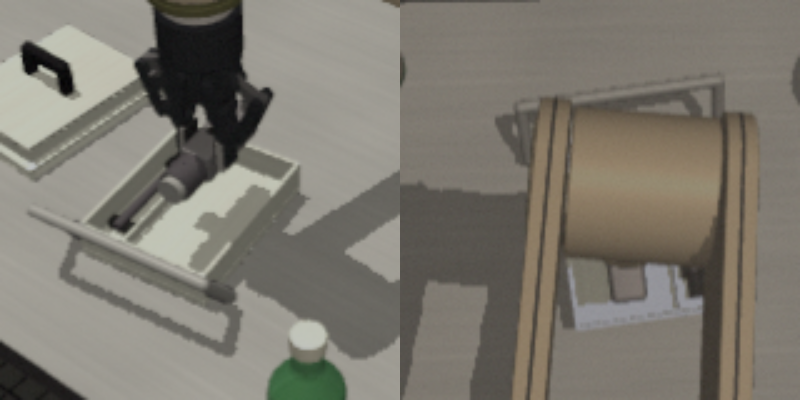

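The handpiece hangs over the wide bay, clear of the telescope. Next I lower it.

>>> {"op": "apply_moves", "data": {
  "series": "0.007 0 0.09 0 1;0 0 0.07 0 1;0 0 0.035 0 1;0 0 0.015 0 1;0 0 0 0 1"
}}

```text
time: 5.8
tool_pos: [556.2, -2.2, 25.3]
tcp_rot: [-180.0, 0.1, 6.8]
ft_force: [-0.1, -1.1, -1.3]
finger_gap: 31.5
grip_force: 40.3
```

>>> {"op": "apply_moves", "data": {
  "series": "0 0 0.006 0 1;0 0 0 0 1"
}}

```text
time: 5.97
tool_pos: [557.8, -2.5, 25.4]
tcp_rot: [180.0, -0.1, 6.8]
ft_force: [-0.2, 0.6, -1.2]
finger_gap: 31.3
grip_force: 40.3
```

>>> {"op": "apply_moves", "data": {
  "series": "0 0 0.005 0 1;0 0 0 0 1"
}}

```text
time: 6.13
tool_pos: [557.5, -2.5, 23.4]
tcp_rot: [180.0, -0.1, 6.8]
ft_force: [-0.7, -0.3, -0.9]
finger_gap: 31.3
grip_force: 40.3
```

>>> {"op": "apply_moves", "data": {
  "series": "0 0 0 0 1;0 0 0 0 1;0 0 0 0 1"
}}

```text
time: 6.38
tool_pos: [556.9, -2.4, 22.9]
tcp_rot: [180.0, -0.0, 6.8]
ft_force: [0.3, -0.7, -0.8]
finger_gap: 31.3
grip_force: 40.3
```

>>> {"op": "apply_moves", "data": {
  "series": "0 0 0.006 0 1;0 0 0 0 1;0 0 0 0 1"
}}

```text
time: 6.63
tool_pos: [556.6, -2.4, 20.6]
tcp_rot: [-180.0, 0.0, 6.8]
ft_force: [0.1, -0.1, -1.4]
finger_gap: 31.5
grip_force: 40.3
```

>>> {"op": "apply_moves", "data": {
  "series": "0 0 0.004 0 1;0 0 0 0 1;0 0 0 0 1"
}}

```text
time: 6.88
tool_pos: [556.7, -2.4, 19.5]
tcp_rot: [-180.0, 0.0, 6.8]
ft_force: [0.7, 0.2, -0.9]
finger_gap: 31.3
grip_force: 40.3
```

>>> {"op": "apply_moves", "data": {
  "series": "0 0 0.004 0 1;0 0 0 0 1;0 0 0 0 1"
}}

```text
time: 7.13
tool_pos: [556.7, -2.4, 18.3]
tcp_rot: [-180.0, 0.0, 6.8]
ft_force: [-0.6, 0.6, -1.9]
finger_gap: 31.0
grip_force: 40.3
```

>>> {"op": "apply_moves", "data": {
  "series": "0 0 0.003 0 1;0 0 0 0 1;0 0 0 0 1"
}}

```text
time: 7.38
tool_pos: [556.7, -2.4, 17.5]
tcp_rot: [-180.0, 0.0, 6.8]
ft_force: [-0.0, -0.1, -1.0]
finger_gap: 31.4
grip_force: 40.3
```

>>> {"op": "apply_moves", "data": {
  "series": "0 0 0.003 0 1;0 0 0 0 1;0 0 0 0 1"
}}

```text
time: 7.63
tool_pos: [556.9, -2.4, 17.1]
tcp_rot: [180.0, -0.0, 6.8]
ft_force: [-3.3, -0.4, 5.8]
finger_gap: 31.4
grip_force: 41.0
```

>>> {"op": "apply_moves", "data": {
  "series": "0 0 0 0 -0.1;0 0 0 0 -0.1;0 0 0 0 -0.1"
}}

```text
time: 7.88
tool_pos: [556.9, -2.4, 16.6]
tcp_rot: [180.0, -0.0, 6.8]
ft_force: [0.0, 0.7, -0.4]
finger_gap: 46.9
grip_force: 0.0
```

>>> {"op": "apply_moves", "data": {
  "series": "0 0 -0.03 0 -0.1;0 0 -0.07 0 -0.1;0 0 -0.12 0 -0.1;0 0 -0.13 0 -0.1;0 0 -0.1 0 -0.1"
}}

```text
time: 8.3
tool_pos: [557.3, -2.4, 155.1]
tcp_rot: [180.0, -0.1, 6.8]
ft_force: [1.3, -0.1, 0.4]
finger_gap: 46.8
grip_force: 0.0
```

>>> {"op": "apply_moves", "data": {
  "series": "-0.0329 0.1073 0 0 -0.1;-0.0329 0.1073 0 0 -0.1;-0.0329 0.1073 0 0 -0.1;-0.0329 0.1073 0 0 -0.1;-0.0329 0.1073 0 0 -0.1"
}}

```text
time: 8.72
tool_pos: [526.6, -169.4, 152.6]
tcp_rot: [180.0, -0.1, 6.8]
ft_force: [0.4, -0.4, 0.2]
finger_gap: 47.1
grip_force: 0.0
```

>>> {"op": "apply_moves", "data": {
  "series": "-0.0329 0.1073 0 0 -0.1;-0.0329 0.1073 0 0 -0.1;-0.0329 0.1073 0 0 -0.1;0 0 0 -0.059 -0.1;0 0 0 -0.059 -0.1"
}}

```text
time: 9.13
tool_pos: [508.3, -269.8, 152.3]
tcp_rot: [180.0, -0.0, 20.4]
ft_force: [0.7, 0.7, 0.0]
finger_gap: 46.9
grip_force: 0.0
```

>>> {"op": "apply_moves", "data": {
  "series": "0 0 0 -0.059 -0.1;0 0 0 -0.059 -0.1;0 0 0 -0.059 -0.1;0 0 0 -0.059 -0.1;0 0 0 -0.059 -0.1"
}}

```text
time: 9.55
tool_pos: [509.0, -267.5, 152.3]
tcp_rot: [180.0, -0.0, 54.5]
ft_force: [-0.4, -0.2, -0.2]
finger_gap: 46.9
grip_force: 0.0
```

>>> {"op": "apply_moves", "data": {
  "series": "0 0 0 -0.059 -0.1;0 0 0 -0.059 -0.1;0 0 0 -0.059 -0.1;0 0 0 -0.059 -0.1;0 0 0 -0.059 -0.1"
}}

```text
time: 9.97
tool_pos: [509.0, -267.5, 152.3]
tcp_rot: [180.0, 0.0, 88.3]
ft_force: [0.1, 0.4, 0.2]
finger_gap: 46.9
grip_force: 0.0
```

```bash
python3 - <<'E'
from h import *
s=sense(); print(s["tool_pos"].round(1),s["tcp_rot"].round(1),s["finger_gap"].round(1))
T=snapshot("top"); S=snapshot("scene"); np.savez("top4.npz",**T); np.savez("scene4.npz",**S)
cv2.imwrite("pics/t4.png",np.hstack([cv2.resize(S["frame"][130:290,210:370],(400,400)),cv2.resize(T["frame"][100:260,270:430],(400,400))]))
# edges of case and lid by bright mask + straight line fits on the rim / top planes
for n,fn in(("top","top"),("scene","scene")):
  for tag in("0","4"):
    s=dict(np.load(f"{fn}{tag}.npz")); C=cloud(s)
    p=box(C,455,672,-105,70,36,43); print(n,tag,"rim",len(p),fitrect(p,176,136,[558,-20,6.8]))
    h=box(C,480,640,-50,50,30,52); print("hp in case",len(h),rect(h),np.median(h[:,2]).round(1))
E
```

```text
Traceback (most recent call last):
AttributeError: 'float' object has no attribute 'round'
```

```bash
python3 - <<'E'
from h import *
T=snapshot("top"); S=snapshot("scene"); np.savez("top4.npz",**T); np.savez("scene4.npz",**S)
cv2.imwrite("pics/t4.png",np.hstack([cv2.resize(S["frame"][130:290,210:370],(400,400)),cv2.resize(T["frame"][100:260,270:430],(400,400))]))
for n in("top","scene"):
  for tag in("0","4"):
    s=dict(np.load(f"{n}{tag}.npz")); C=cloud(s)
    p=box(C,455,672,-105,70,36,43); print(n,tag,"rim",len(p),fitrect(p,176,136,[558,-20,6.8]))
    h=box(C,480,640,-50,50,30,52); print("hp in case",len(h),rect(h) if len(h)>3 else '',np.median(h[:,2]).round(1))
E
```

```text
top 0 rim 433 (array([556.25, -20.81,   6.87]), np.float64(1.13))
hp in case 106 (array([571.8,  35.2]), array([ 88.5, 162.4]), 59.75) 39.6
top 4 rim 747 (array([556.71, -26.36,   5.98]), np.float64(7.06))
hp in case 833 (array([562.4,  15.8]), array([158.3,  67.9]), 6.34) 42.6
scene 0 rim 402 (array([559.13, -19.22,   6.74]), np.float64(1.23))
hp in case 91 (array([562.1,  42.2]), array([ 24.4, 159.4]), 83.23) 38.4
scene 4 rim 682 (array([558.66, -21.63,   6.98]), np.float64(3.86))
hp in case 666 (array([564. ,  17.1]), array([156.2,  68.9]), 6.02) 41.5
```

View pics/t4.png

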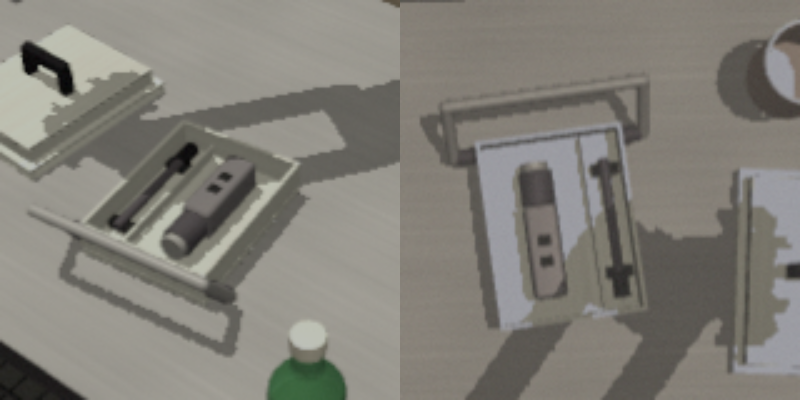

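The handpiece lies flat in the bay with its buttons up, and the clamp is open beyond the +x end. Next I grasp the lid handle.

>>> {"op": "apply_moves", "data": {
  "series": "0 0 0.12 0.005 -0.1;0 0 0.11 0 -0.1;0 0 0.07 0 -0.1;0 0 0.035 0 -0.1;0 0 0.013 0 -0.1"
}}

```text
time: 10.48
tool_pos: [507.6, -266.6, 45.1]
tcp_rot: [-179.8, -0.1, 87.2]
ft_force: [-0.1, -0.3, 0.8]
finger_gap: 46.9
grip_force: 0.0
```

>>> {"op": "apply_moves", "data": {
  "series": "0 0 0 0 -0.1;0 0 0 0 -0.1;0 0 0 0 1;0 0 0 0 1;0 0 0 0 1",
  "squeeze": 80
}}

```text
time: 10.9
tool_pos: [510.0, -268.1, 49.0]
tcp_rot: [179.9, 0.1, 87.4]
ft_force: [-1.2, 3.2, 3.4]
finger_gap: 12.9
grip_force: 79.8
```

>>> {"op": "apply_moves", "data": {
  "series": "0 0 0 0 1;0 0 0 0 1;0 0 0 0 1;0 0 0 0 1;0 0 0 0 1"
}}

```text
time: 11.32
tool_pos: [510.0, -268.1, 49.0]
tcp_rot: [179.9, 0.1, 87.4]
ft_force: [-0.7, 0.7, 7.7]
finger_gap: 12.5
grip_force: 78.7
```

>>> {"op": "apply_moves", "data": {
  "series": "0 0 -0.02 0 1;0 0 -0.07 0 1;0 0 -0.12 0 1;0 0 -0.12 0 1;0 0 -0.057 0 1"
}}

```text
time: 11.73
tool_pos: [510.2, -268.2, 168.1]
tcp_rot: [179.8, 0.1, 87.4]
ft_force: [1.3, -0.6, -3.4]
finger_gap: 12.6
grip_force: 78.7
```

>>> {"op": "apply_moves", "data": {
  "series": "0 0 0 0 1;0 0 0 0 1;0 0 0 0 1;0 0 0 0 1;0 0 0 0 1"
}}

```text
time: 12.15
tool_pos: [507.6, -266.6, 160.6]
tcp_rot: [-179.8, -0.1, 87.4]
ft_force: [-0.6, 0.0, -4.5]
finger_gap: 12.3
grip_force: 78.6
```

```bash
python3 - <<'E'
from h import *
s=sense(); print(s["tool_pos"].round(2),s["tcp_rot"].round(2),s["ft_force"].round(1),s["wrist_torque"].round(2),s["finger_gap"])
for n in("top","scene"):
    s=snapshot(n); np.savez(f"{n}5.npz",**s); C=cloud(s); 
    l=box(C,390,640,-380,-150,100,160); print(n,"lid",len(l),rect(l),np.percentile(l[:,2],[5,50,95]).round(1))
    t=box(C,390,640,-380,-150,143,157); print(rect(t))
    # rim, clear of the handpiece and the telescope: only points within 8 mm of the outline
    p=box(C,455,672,-105,70,36,43); q=np.array([558,-20,6.8])
    for _ in range(3):
        a=np.radians(q[2]); d=p[:,:2]-q[:2]; x=abs(d@[np.cos(a),np.sin(a)]); y=abs(d@[-np.sin(a),np.cos(a)])
        m=(np.minimum(abs(x-88),abs(y-68))<6)&(x<94)&(y<74); q,e=fitrect(p[m],176,136,q)
    print("rim",m.sum(),q,e)
cv2.imwrite("pics/s5.png",np.hstack([cv2.resize(s["frame"][60:260,150:350],(400,400)),cv2.resize(np.load("top5.npz")["frame"][120:280,350:510],(400,400))]))
E
```

```text
[ 507.57 -266.61  160.56] [-1.7977e+02 -1.3000e-01  8.7370e+01] [-0.6  0.  -4.5] [-0.01  0.01  0.08] 12.300663611169332
top lid 3817 (array([ 507.6, -267.9]), array([159.4, 196.7]), 87.06) [123.4 144.8 148.6]
(array([ 507.5, -266.8]), array([138.7, 178.1]), 87.26)
rim 432 [556.25 -20.71   6.97] 1.12
scene lid 3014 (array([ 508.9, -266.4]), array([164. , 200.4]), 87.27) [116.8 145.1 148. ]
(array([ 508.3, -266. ]), array([146.7, 182.3]), 86.93)
rim 410 [559.19 -19.16   6.83] 1.34
```

View pics/s5.png

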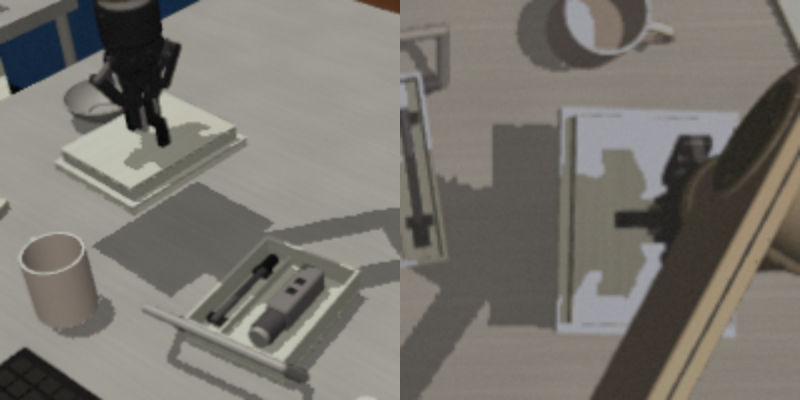

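The lid hangs level from its handle. It is centred on the TCP within about 1 mm, and its yaw is the tool yaw minus 90°. Now I refine the case pose with sub-pixel edges from both cameras.

```bash
cat >> h.py <<'E'
def proj(s,P):
    W=np.linalg.inv(s["extrinsics"]); return cv2.projectPoints(np.float64(P),cv2.Rodrigues(W[:3,:3])[0],W[:3,3],s["intrinsics"],s["dist"])[0].reshape(-1,2)
def edges(s,q,w,h,z,r=6):
    """offset (mm, outward) of the strongest brightness edge near each side of a w x h rectangle at height z"""
    g=cv2.GaussianBlur(cv2.cvtColor(s["frame"],cv2.COLOR_BGR2GRAY).astype(np.float32),(0,0),.7); a=np.radians(q[2]); X=np.array([np.cos(a),np.sin(a)]); Y=np.array([-X[1],X[0]])
    t=np.arange(-r,r+.01,.25); out={}
    for nm,n,T,d,L in(("+x",X,Y,w/2,h),("-x",-X,Y,w/2,h),("+y",Y,X,h/2,w),("-y",-Y,X,h/2,w)):
        o=[];gs=[];ks=np.linspace(-.42,.42,41)*L
        for k in ks:
            P=np.c_[q[:2]+n*(d+t[:,None])+T*k,np.full(len(t),z)]; uv=proj(s,P).astype(np.float32)
            p=cv2.remap(g,uv[:,:1],uv[:,1:],cv2.INTER_LINEAR).ravel(); dd=np.gradient(p); dd=np.minimum(dd,0) 
            i=np.argmin(dd); o.append(t[i]); gs.append(dd[i])
        o=np.array(o); m=abs(o-np.median(o))<1.5; f=np.polyfit(ks[m],o[m],1)
        out[nm]=(round(np.median(o),2),round(np.degrees(f[0]),2),m.sum(),round(np.median(gs),1))
    return out
E
python3 - <<'E'
from h import *
for f in("top0","top4","scene0","scene4"):
    s=dict(np.load(f+".npz")); print(f,edges(s,[557,-20,6.9],180,140,40))
E
```

```text
top0 {'+x': (np.float64(1.25), np.float64(-0.04), np.int64(19), np.float32(-0.8)), '-x': (np.float64(0.5), np.float64(0.26), np.int64(35), np.float32(-0.8)), '+y': (np.float64(-1.0), np.float64(0.11), np.int64(41), np.float32(-3.0)), '-y': (np.float64(1.25), np.float64(-0.07), np.int64(26), np.float32(-1.0))}
top4 {'+x': (np.float64(1.25), np.float64(-0.07), np.int64(19), np.float32(-0.9)), '-x': (np.float64(0.0), np.float64(0.13), np.int64(30), np.float32(-1.2)), '+y': (np.float64(-0.75), np.float64(0.06), np.int64(41), np.float32(-3.4)), '-y': (np.float64(1.0), np.float64(0.08), np.int64(23), np.float32(-1.4))}
scene0 {'+x': (np.float64(-0.5), np.float64(-0.53), np.int64(17), np.float32(-1.3)), '-x': (np.float64(2.0), np.float64(-0.41), np.int64(35), np.float32(-0.5)), '+y': (np.float64(0.5), np.float64(-0.1), np.int64(40), np.float32(-3.8)), '-y': (np.float64(1.75), np.float64(-0.21), np.int64(39), np.float32(-0.7))}
scene4 {'+x': (np.float64(5.75), np.float64(-0.02), np.int64(26), np.float32(-1.2)), '-x': (np.float64(1.0), np.float64(-0.04), np.int64(15), np.float32(-0.4)), '+y': (np.float64(0.5), np.float64(-0.02), np.int64(39), np.float32(-3.9)), '-y': (np.float64(1.25), np.float64(0.09), np.int64(41), np.float32(-0.7))}
```

>>> {"op": "apply_moves", "data": {
  "series": "0.04 0.006 0 0 1;0.083 0.0124 0 0 1;0.083 0.0124 0 0 1;0.083 0.0124 0 0 1;0.083 0.0124 0 0 1"
}}

```text
time: 12.67
tool_pos: [530.6, -155.1, 162.9]
tcp_rot: [-180.0, -0.0, 87.4]
ft_force: [0.3, -0.1, -4.7]
finger_gap: 12.3
grip_force: 78.6
```

>>> {"op": "apply_moves", "data": {
  "series": "0.083 0.0124 0 0 1;0.083 0.0124 0 0 1;0.083 0.0124 0 0 1;0.083 0.0124 0 0 1;0.083 0.0124 0 0 1"
}}

```text
time: 13.08
tool_pos: [554.8, -31.3, 163.0]
tcp_rot: [-180.0, -0.0, 87.4]
ft_force: [0.4, -0.6, -4.6]
finger_gap: 12.7
grip_force: 78.6
```

>>> {"op": "apply_moves", "data": {
  "series": "0.043 0.006 0 0 1;0 0 0 -0.0277 1;0 0 0 -0.0277 1;0 0 0 -0.0278 1;0 0 0 0 1"
}}

```text
time: 13.5
tool_pos: [557.2, -20.0, 163.0]
tcp_rot: [-180.0, -0.0, 97.1]
ft_force: [-0.3, 0.4, -4.1]
finger_gap: 12.4
grip_force: 78.6
```

>>> {"op": "apply_moves", "data": {
  "series": "0 0 0 0 1;0 0 0 0 1;0 0 0 0 1;0 0 0 0 1;0 0 0 0 1"
}}

```text
time: 13.92
tool_pos: [557.4, -20.5, 163.3]
tcp_rot: [-180.0, -0.0, 96.9]
ft_force: [0.6, 1.0, -4.5]
finger_gap: 12.4
grip_force: 78.6
```

>>> {"op": "apply_moves", "data": {
  "series": "0 0 0 0 1;0 0 0 0 1;0 0 0 0 1"
}}

```text
time: 14.17
tool_pos: [557.4, -20.4, 163.3]
tcp_rot: [-180.0, -0.0, 96.9]
ft_force: [0.2, -0.5, -3.6]
finger_gap: 12.5
grip_force: 78.6
```

>>> {"op": "apply_moves", "data": {
  "series": "0 0 0.04 0 1;0 0 0.06 0 1;0 0 0.06 0 1;0 0 0.04 0 1;0 0 0.02 0 1"
}}

```text
time: 14.58
tool_pos: [555.6, -20.2, 94.2]
tcp_rot: [-179.8, -0.1, 96.9]
ft_force: [-1.1, 0.3, -4.4]
finger_gap: 12.2
grip_force: 78.5
```

>>> {"op": "apply_moves", "data": {
  "series": "0 0 0 0 1;0 0 0 0 1;0 0 0 0 1;0 0 0 0 1;0 0 0 0 1"
}}

```text
time: 15.0
tool_pos: [558.2, -20.5, 98.5]
tcp_rot: [179.9, 0.0, 96.9]
ft_force: [-0.1, 0.4, -5.3]
finger_gap: 12.4
grip_force: 78.5
```

>>> {"op": "apply_moves", "data": {
  "series": "0 0 0 0 1;0 0 0 0 1;0 0 0 0 1"
}}

```text
time: 15.25
tool_pos: [557.5, -20.4, 97.6]
tcp_rot: [180.0, 0.0, 96.9]
ft_force: [0.2, -0.1, -5.9]
finger_gap: 12.5
grip_force: 78.5
```

```bash
python3 - <<'E'
from h import *
st=sense(); print(st["tool_pos"].round(2),st["tcp_rot"].round(2),st["ft_force"].round(1))
I=[]
for n in("top","scene"):
    s=snapshot(n); np.savez(f"{n}6.npz",**s); C=cloud(s)
    l=box(C,430,665,-125,95,52,90); print(n,"lid",len(l),rect(l)); t=box(C,430,665,-125,95,74,86); print("lidtop",rect(t),np.median(t[:,2]).round(1))
    I.append(cv2.resize(s["frame"][130:290,240:400] if n=="top" else s["frame"][140:300,210:370],(400,400),interpolation=2))
cv2.imwrite("pics/s6.png",np.hstack(I))
E
```

```text
[557.53 -20.44  97.57] [179.98   0.    96.91] [ 0.2 -0.1 -5.9]
top lid 1884 (array([567. , -12.2]), array([240.9, 153.1]), 15.17)
lidtop (array([570.7,  -9. ]), array([230.9, 142.1]), 14.72) 82.5
scene lid 3644 (array([575.1, -16.3]), array([219.7, 177.5]), 11.89)
lidtop (array([571.4,  -7.8]), array([212.9, 166.9]), 8.43) 82.0
```

View pics/s6.png

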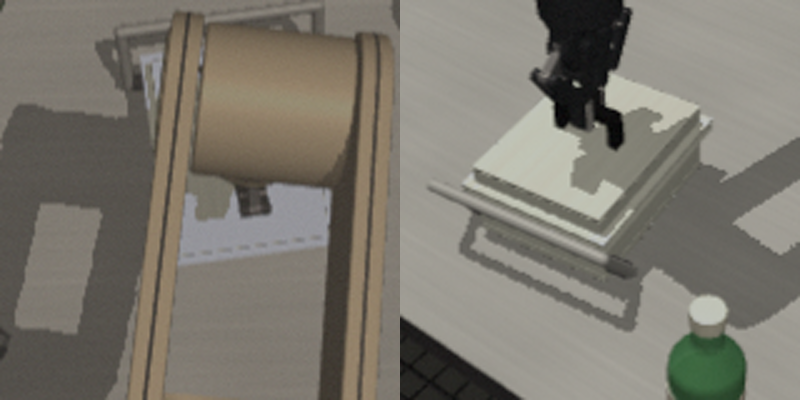

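The lid sits over the case with parallel edges and the clamp clear. I'll lower it in small steps and watch the force.

>>> {"op": "apply_moves", "data": {
  "series": "0 0 0.01 0 1;0 0 0.008 0 1;0 0 0.005 0 1;0 0 0 0 1;0 0 0 0 1"
}}

```text
time: 15.77
tool_pos: [557.1, -20.4, 90.0]
tcp_rot: [-180.0, -0.0, 96.9]
ft_force: [-0.8, -0.2, -4.3]
finger_gap: 12.3
grip_force: 78.6
```

>>> {"op": "apply_moves", "data": {
  "series": "0 0 0.005 0 1;0 0 0.005 0 1;0 0 0 0 1;0 0 0 0 1"
}}

```text
time: 16.1
tool_pos: [557.3, -20.4, 87.3]
tcp_rot: [-180.0, -0.0, 96.9]
ft_force: [-0.3, 0.2, -4.2]
finger_gap: 12.5
grip_force: 78.6
```

>>> {"op": "apply_moves", "data": {
  "series": "0 0 0.005 0 1;0 0 0.005 0 1;0 0 0 0 1;0 0 0 0 1"
}}

```text
time: 16.43
tool_pos: [557.3, -20.4, 84.2]
tcp_rot: [-180.0, -0.0, 96.9]
ft_force: [-0.6, -0.7, -4.8]
finger_gap: 12.1
grip_force: 78.6
```

No contact force, and the skirt is already about 5 mm over the rim. I'll keep lowering to the seat, expected near TCP z = 79.

>>> {"op": "apply_moves", "data": {
  "series": "0 0 0.005 0 1;0 0 0.004 0 1;0 0 0 0 1;0 0 0 0 1"
}}

```text
time: 16.77
tool_pos: [557.3, -20.4, 81.6]
tcp_rot: [-180.0, -0.0, 96.9]
ft_force: [-0.1, -0.6, -5.1]
finger_gap: 12.5
grip_force: 78.6
```

>>> {"op": "apply_moves", "data": {
  "series": "0 0 0.004 0 1;0 0 0 0 1;0 0 0 0 1"
}}

```text
time: 17.02
tool_pos: [557.3, -20.4, 80.4]
tcp_rot: [-180.0, -0.0, 96.9]
ft_force: [-1.0, -0.2, -4.1]
finger_gap: 12.5
grip_force: 78.6
```

>>> {"op": "apply_moves", "data": {
  "series": "0 0 0.004 0 1;0 0 0 0 1;0 0 0 0 1"
}}

```text
time: 17.27
tool_pos: [557.4, -20.4, 79.3]
tcp_rot: [-180.0, -0.0, 96.9]
ft_force: [0.6, -0.9, -5.7]
finger_gap: 12.8
grip_force: 78.6
```

>>> {"op": "apply_moves", "data": {
  "series": "0 0 0.004 0 1;0 0 0 0 1;0 0 0 0 1"
}}

```text
time: 17.52
tool_pos: [557.5, -20.4, 79.1]
tcp_rot: [180.0, 0.0, 96.9]
ft_force: [-5.4, -0.5, 4.7]
finger_gap: 12.2
grip_force: 79.9
```

>>> {"op": "apply_moves", "data": {
  "series": "0 0 0.003 0 1;0 0 0 0 1;0 0 0 0 1"
}}

```text
time: 17.77
tool_pos: [557.5, -20.4, 79.1]
tcp_rot: [180.0, 0.0, 96.9]
ft_force: [-9.0, 1.3, 13.3]
finger_gap: 12.2
grip_force: 81.0
```

The lid is seated: contact force came at TCP z = 79.1, so the lid origin is at 30 mm. I release it, rise and move out beyond the clamp bar with the fingers shut.

>>> {"op": "apply_moves", "data": {
  "series": "0 0 -0.004 0 1;0 0 0 0 -0.1;0 0 0 0 -0.1;0 0 0 0 -0.1;0 0 0 0 -0.1"
}}

```text
time: 18.18
tool_pos: [557.7, -20.5, 78.6]
tcp_rot: [180.0, 0.0, 96.9]
ft_force: [-0.4, 0.3, -0.7]
finger_gap: 46.9
grip_force: 0.0
```

>>> {"op": "apply_moves", "data": {
  "series": "0 0 -0.03 0 -0.1;0 0 -0.07 0 -0.1;0 0 -0.1 0 -0.1;0 0.05 0 0 -0.1;0 0.1 0 0 1"
}}

```text
time: 18.6
tool_pos: [603.0, -15.4, 142.2]
tcp_rot: [179.8, 0.1, 96.9]
ft_force: [-0.7, -1.2, -0.2]
finger_gap: 36.3
grip_force: 0.0
```

>>> {"op": "apply_moves", "data": {
  "series": "0 0.12 0 0 1;0 0.12 0 0 1;0 0.1 0 0 1;0 0.05 0 0 1;0 0 0 0 1"
}}

```text
time: 19.02
tool_pos: [720.7, -0.5, 138.5]
tcp_rot: [179.9, 0.0, 96.9]
ft_force: [-0.0, -0.1, 0.3]
finger_gap: 0.5
grip_force: 0.0
```

>>> {"op": "apply_moves", "data": {
  "series": "0 0 0 0 1;0 0 0 0 1;0 0 0 0 1"
}}

```text
time: 19.27
tool_pos: [717.4, -1.1, 138.7]
tcp_rot: [-180.0, -0.0, 96.9]
ft_force: [-0.3, 0.2, -0.8]
finger_gap: 0.1
grip_force: 0.0
```

```bash
python3 - <<'E'
from h import *
st=sense(); print(st["tool_pos"].round(2),st["tcp_rot"].round(2),st["ft_force"].round(1),st["finger_gap"])
I=[]
X=np.array([.9928,.1201]);Y=np.array([-.1201,.9928]);c=np.array([557.3,-20.4])
for n in("top","scene"):
    s=snapshot(n); np.savez(f"{n}7.npz",**s); C=cloud(s)
    t=box(C,430,665,-125,95,59,69); print(n,"lidtop",rect(t),np.percentile(t[:,2],[5,50,95]).round(1))
    P=box(C,640,730,-120,110,55,100); q=np.c_[(P[:,:2]-c)@X,(P[:,:2]-c)@Y,P[:,2]]; q=q[(q[:,0]>100)&(q[:,0]<140)]; print("bar case frame",len(q),np.percentile(q,[5,50,95],axis=0).round(1))
    I.append(cv2.resize(s["frame"][100:260,250:410] if n=="top" else s["frame"][140:300,210:370],(400,400),interpolation=2))
cv2.imwrite("pics/s7.png",np.hstack(I))
E
```

```text
[717.41  -1.05 138.68] [-179.98   -0.     96.9 ] [-0.3  0.2 -0.8] 0.08095578228423236
top lidtop (array([619.3, -10.4]), array([137.4,  70.2]), 88.41) [60.6 64.1 67.4]
bar case frame 319 [[114.4 -69.2  73.4]
 [119.1  -3.5  78.1]
 [125.   59.6  81.9]]
scene lidtop (array([570.7,  -5. ]), array([209.7, 170.6]), 6.86) [61.3 63.6 65.8]
bar case frame 425 [[118.3 -81.4  69.5]
 [125.8  19.3  77. ]
 [129.1  96.2  80. ]]
```

View pics/s7.png

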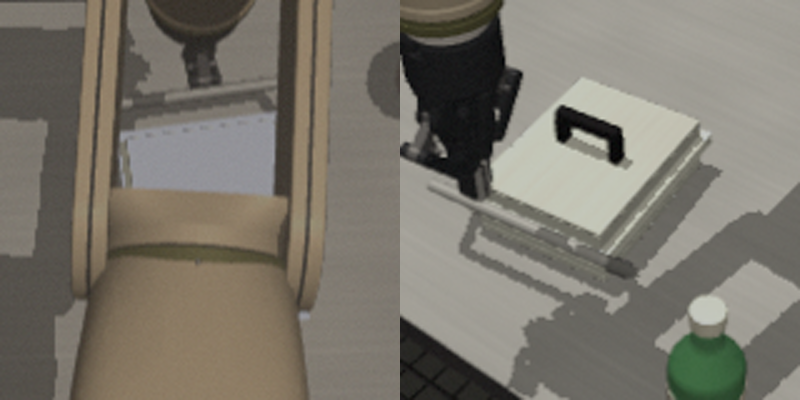

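The lid is fully down: its top is at 64 mm in both views, level, and on the case's yaw. The shut fingers stand beyond the bar. I go down and push it toward case -x.

>>> {"op": "apply_moves", "data": {
  "series": "0 0 0.07 0 1;0 0 0.07 0 1;0 0 0.055 0 1;0 0 0.03 0 1;0 0 0.004 0 1"
}}

```text
time: 19.78
tool_pos: [716.1, -0.9, 67.1]
tcp_rot: [-179.8, -0.0, 96.9]
ft_force: [-0.2, 0.0, -0.2]
finger_gap: -0.1
grip_force: 0.0
```

>>> {"op": "apply_moves", "data": {
  "series": "0 0 0 0 1;0 0 0 0 1;0 0 0 0 1;0 0 0 0 1;0 0 0 0 1"
}}

```text
time: 20.2
tool_pos: [718.9, -1.0, 71.0]
tcp_rot: [179.9, 0.0, 96.9]
ft_force: [0.8, -0.9, -0.2]
finger_gap: -0.2
grip_force: 0.0
```

>>> {"op": "apply_moves", "data": {
  "series": "0 -0.02 0 0 1;0 -0.02 0 0 1;0 -0.02 0 0 1;0 -0.02 0 0 1;0 -0.02 0 0 1"
}}

```text
time: 20.62
tool_pos: [690.4, -4.4, 71.9]
tcp_rot: [179.6, 0.0, 96.9]
ft_force: [10.5, 1.9, 10.6]
finger_gap: 0.1
grip_force: 7.1
```

>>> {"op": "apply_moves", "data": {
  "series": "0 -0.02 0 0 1;0 -0.02 0 0 1;0 -0.02 0 0 1"
}}

```text
time: 20.87
tool_pos: [678.3, -6.0, 78.2]
tcp_rot: [178.9, 0.1, 96.9]
ft_force: [15.9, 6.6, 28.1]
finger_gap: 0.1
grip_force: 14.8
```

Upward force and a rising TCP mean the tips are riding on the bar. I back off and look.

>>> {"op": "apply_moves", "data": {
  "series": "0 0.02 -0.03 0 1;0 0.06 -0.05 0 1;0 0.08 0 0 1;0 0.04 0 0 1;0 0 0 0 1"
}}

```text
time: 21.28
tool_pos: [731.7, 0.7, 94.3]
tcp_rot: [179.9, 0.0, 96.9]
ft_force: [1.2, -0.7, 0.4]
finger_gap: 0.1
grip_force: 0.0
```

```bash
python3 - <<'E'
from h import *
st=sense(); print(st["tool_pos"].round(2),st["tcp_rot"].round(2),st["ft_force"].round(1),st["finger_gap"])
X=np.array([.9928,.1201]);Y=np.array([-.1201,.9928]);c=np.array([557.3,-20.4])
I=[]
for n in("top","scene"):
    s=snapshot(n); C=cloud(s)
    t=box(C,430,665,-125,95,59,69); print(n,"lidtop",np.percentile(t[:,2],[5,50,95]).round(1))
    P=box(C,640,730,-120,120,55,110); q=np.c_[(P[:,:2]-c)@X,(P[:,:2]-c)@Y,P[:,2]]
    for lo,hi in((-90,-50),(-30,0),(0,30),(50,90)):
        b=q[(q[:,0]>95)&(q[:,0]<140)&(q[:,1]>lo)&(q[:,1]<hi)&(q[:,2]>68)]; print(lo,len(b),np.percentile(b,[10,50,90],axis=0).round(1)[:,[0,2]].tolist() if len(b) else '')
    I.append(s["frame"])
cv2.imwrite("pics/s8.png",cv2.resize(I[1][150:270,200:360],(800,600),interpolation=2))
E
```

```text
[7.3165e+02 7.0000e-01 9.4340e+01] [1.7989e+02 2.0000e-02 9.6920e+01] [ 1.2 -0.7  0.4] 0.056845181214949025
top lidtop [60.6 64.1 67.5]
-90 32 [[99.7, 83.4], [104.1, 86.8], [108.9, 89.0]]
-30 69 [[99.4, 83.5], [104.0, 85.9], [108.8, 89.7]]
0 67 [[99.4, 84.7], [103.8, 86.8], [108.3, 89.3]]
50 51 [[98.9, 83.4], [103.0, 86.7], [108.5, 89.8]]
scene lidtop [61.5 63.7 65.9]
-90 0 
-30 59 [[105.6, 81.6], [111.1, 86.1], [113.3, 88.2]]
0 65 [[105.7, 81.3], [110.1, 86.0], [112.9, 87.9]]
50 95 [[104.8, 81.7], [110.2, 85.7], [113.3, 88.2]]
```

View pics/s8.png

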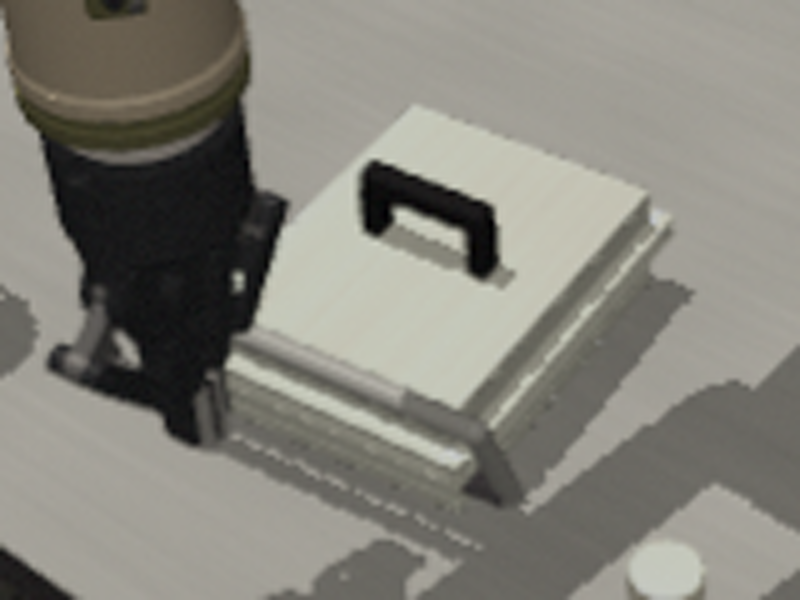

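The bar did swing inward, now at case x ≈ 107 with its top at 88 mm, and the lid is undisturbed at 64 mm. The arc carried the fingers up with it, so I'll follow the arc in z from here.

>>> {"op": "apply_moves", "data": {
  "series": "0 0 0.034 0 1;0 0 0.034 0 1;0 0 0 0 1;0 0 0 0 1;0 0 0 0 1"
}}

```text
time: 21.8
tool_pos: [729.5, 0.5, 72.7]
tcp_rot: [-179.9, -0.0, 96.9]
ft_force: [-0.5, -0.2, 0.3]
finger_gap: 0.3
grip_force: 0.0
```

>>> {"op": "apply_moves", "data": {
  "series": "0 -0.04 0 0 1;0 -0.05 0 0 1;0 -0.05 0 0 1;0 -0.02 0 0 1;0 0 0 0 1"
}}

```text
time: 22.22
tool_pos: [681.9, -5.4, 73.9]
tcp_rot: [180.0, 0.0, 96.9]
ft_force: [-0.6, -0.5, 0.6]
finger_gap: 0.0
grip_force: 0.0
```

>>> {"op": "apply_moves", "data": {
  "series": "0 -0.019 -0.005 0 1;0 -0.019 -0.005 0 1;0 -0.019 -0.005 0 1"
}}

```text
time: 22.47
tool_pos: [666.8, -7.3, 79.2]
tcp_rot: [179.8, 0.0, 96.9]
ft_force: [3.4, 1.2, 3.7]
finger_gap: 0.0
grip_force: 2.2
```

Light contact now (about 5 N). I carry on along the arc.

>>> {"op": "apply_moves", "data": {
  "series": "0 -0.02 -0.002 0 1;0 -0.02 -0.001 0 1;0 -0.02 0 0 1"
}}

```text
time: 22.72
tool_pos: [648.2, -9.6, 80.0]
tcp_rot: [179.9, 0.0, 96.9]
ft_force: [2.3, 0.6, 3.3]
finger_gap: 0.4
grip_force: 1.7
```

>>> {"op": "apply_moves", "data": {
  "series": "0 -0.0196 0.0035 0 1;0 -0.0196 0.0045 0 1;0 -0.0196 0.0055 0 1"
}}

```text
time: 22.97
tool_pos: [629.3, -11.7, 74.4]
tcp_rot: [-180.0, -0.0, 96.9]
ft_force: [1.8, 0.0, 1.2]
finger_gap: -0.0
grip_force: 1.1
```

>>> {"op": "apply_moves", "data": {
  "series": "0 -0.018 0.007 0 1;0 -0.018 0.007 0 1;0 0 0 0 1"
}}

```text
time: 23.22
tool_pos: [617.5, -13.0, 69.0]
tcp_rot: [-179.8, -0.0, 96.9]
ft_force: [-0.6, 0.4, -0.3]
finger_gap: -0.3
grip_force: 0.0
```

>>> {"op": "apply_moves", "data": {
  "series": "0 0 0 0 1;0 -0.009 0 0 1;0 -0.009 0 0 1;0 0 0 0 1"
}}

```text
time: 23.55
tool_pos: [613.9, -13.6, 70.4]
tcp_rot: [180.0, -0.0, 96.9]
ft_force: [-0.1, -0.3, -0.2]
finger_gap: -0.2
grip_force: 0.2
```

>>> {"op": "apply_moves", "data": {
  "series": "0 -0.007 0 0 1;0 -0.007 0 0 1;0 0 0 0 1;0 0 0 0 1"
}}

```text
time: 23.88
tool_pos: [609.8, -14.1, 70.6]
tcp_rot: [-180.0, 0.0, 96.9]
ft_force: [0.7, 0.7, 1.4]
finger_gap: 0.2
grip_force: 0.5
```

>>> {"op": "apply_moves", "data": {
  "series": "0 -0.005 0 0 1;0 -0.005 0 0 1;0 0 0 0 1;0 0 0 0 1"
}}

```text
time: 24.22
tool_pos: [606.7, -14.5, 70.5]
tcp_rot: [-180.0, -0.0, 96.9]
ft_force: [-0.2, 0.2, 2.2]
finger_gap: 0.4
grip_force: 0.7
```

>>> {"op": "apply_moves", "data": {
  "series": "0 0.02 0 0 1;0 0.02 -0.06 0 1;0 0 -0.08 0 1;0 0 0 0 1;0 0 0 0 1"
}}

```text
time: 24.63
tool_pos: [620.4, -13.1, 114.3]
tcp_rot: [179.8, 0.0, 96.9]
ft_force: [0.2, -0.2, 0.0]
finger_gap: 0.0
grip_force: 0.0
```

```bash
python3 - <<'E'
from h import *
st=sense(); print(st["tool_pos"].round(2),st["ft_force"].round(1))
X=np.array([.9928,.1201]);Y=np.array([-.1201,.9928]);c=np.array([557.3,-20.4])
for n in("top","scene"):
    s=snapshot(n); C=cloud(s)
    P=box(C,540,680,-130,120,66,95); q=np.c_[(P[:,:2]-c)@X,(P[:,:2]-c)@Y,P[:,2]]
    for lo,hi in((-85,-45),(-30,30),(45,85)):
        b=q[(q[:,0]>18)&(q[:,0]<85)&(q[:,1]>lo)&(q[:,1]<hi)&(q[:,2]>70)]; print(n,lo,len(b),np.percentile(b,[10,50,90],axis=0).round(1)[:,[0,2]].tolist() if len(b) else '')
    print("lid",np.percentile(box(C,470,650,-100,60,59,68)[:,2],[5,50,95]).round(1))
E
```

```text
[620.41 -13.08 114.28] [ 0.2 -0.2  0. ]
top -85 86 [[30.5, 72.2], [35.3, 76.1], [39.9, 78.6]]
top -30 70 [[30.7, 73.8], [35.2, 76.1], [40.3, 78.5]]
top 45 27 [[30.7, 72.3], [34.3, 76.6], [39.2, 78.8]]
lid [60.7 64.  67.1]
scene -85 68 [[36.5, 71.3], [41.9, 75.2], [44.6, 77.4]]
scene -30 105 [[36.9, 71.5], [41.4, 74.7], [44.1, 77.6]]
scene 45 81 [[37.2, 71.4], [41.2, 75.5], [44.3, 77.8]]
lid [61.4 63.7 65.8]
```

The bar is at case x ≈ 37 with its top at 76 mm, so it is closed or nearly so. To make sure, I press lightly on it from above.

>>> {"op": "apply_moves", "data": {
  "series": "0 -0.045 0 0 1;0 -0.045 0 0 1;0 0 0.05 0 1;0 0 0.05 0 1;0 0 0 0 1"
}}

```text
time: 25.15
tool_pos: [588.6, -15.9, 77.8]
tcp_rot: [-179.6, -0.1, 96.9]
ft_force: [-0.7, 0.9, -1.3]
finger_gap: 0.1
grip_force: 0.0
```

>>> {"op": "apply_moves", "data": {
  "series": "0 0 0 0 1;0 0 0 0 1;0 0 0 0 1;0 0 0.008 0 1;0 0 0 0 1"
}}

```text
time: 25.57
tool_pos: [592.4, -16.2, 80.4]
tcp_rot: [180.0, 0.0, 96.9]
ft_force: [-0.3, -0.3, -0.1]
finger_gap: 0.1
grip_force: 0.0
```

>>> {"op": "apply_moves", "data": {
  "series": "0 0 0.007 0 1;0 0 0 0 1;0 0 0 0 1"
}}

```text
time: 25.82
tool_pos: [591.9, -16.2, 77.8]
tcp_rot: [-180.0, -0.0, 96.9]
ft_force: [-0.1, 0.7, -0.9]
finger_gap: -0.1
grip_force: 0.0
```

>>> {"op": "apply_moves", "data": {
  "series": "0 0 0.005 0 1;0 0 0 0 1;0 0 0 0 1"
}}

```text
time: 26.07
tool_pos: [591.9, -16.3, 76.8]
tcp_rot: [-180.0, 0.0, 96.9]
ft_force: [-3.4, -0.4, 4.7]
finger_gap: 0.1
grip_force: 2.1
```

>>> {"op": "apply_moves", "data": {
  "series": "0 0 0.004 0 1;0 0 0 0 1;0 0 0 0 1"
}}

```text
time: 26.32
tool_pos: [591.6, -16.3, 76.2]
tcp_rot: [-179.9, 0.0, 96.9]
ft_force: [-8.2, -0.0, 11.2]
finger_gap: -0.2
grip_force: 5.7
```

>>> {"op": "apply_moves", "data": {
  "series": "0 0 0.003 0 1;0 0 0 0 1;0 0 0 0 1"
}}

```text
time: 26.57
tool_pos: [591.4, -16.4, 75.8]
tcp_rot: [-179.9, 0.0, 96.9]
ft_force: [-11.8, -0.3, 16.9]
finger_gap: -0.4
grip_force: 8.4
```

The bar holds against 17 N at top z ≈ 76 mm, so it lies on the lid. I lift clear and check everything.

>>> {"op": "apply_moves", "data": {
  "series": "0 0 -0.02 0 1;0 0 -0.08 0 1;0 0 -0.12 0 1;0 0 -0.12 0 1;0 0 -0.1 0 1"
}}

```text
time: 26.98
tool_pos: [592.4, -16.2, 208.8]
tcp_rot: [179.9, 0.0, 96.9]
ft_force: [0.7, -0.4, 1.2]
finger_gap: -0.1
grip_force: 0.0
```

>>> {"op": "apply_moves", "data": {
  "series": "-0.13 0 0 0 1;-0.13 0 0 0 1;-0.13 0 0 0 1;-0.13 0 0 0 1;-0.13 0 0 0 1"
}}

```text
time: 27.4
tool_pos: [615.7, -211.5, 206.5]
tcp_rot: [180.0, 0.0, 96.9]
ft_force: [-0.3, -0.2, 0.2]
finger_gap: 0.5
grip_force: 0.0
```

>>> {"op": "apply_moves", "data": {
  "series": "0 0 0 0 1;0 0 0 0 1;0 0 0 0 1;0 0 0 0 1;0 0 0 0 1"
}}

```text
time: 27.82
tool_pos: [615.7, -208.4, 206.4]
tcp_rot: [180.0, -0.0, 97.0]
ft_force: [-0.0, -0.0, -0.0]
finger_gap: 0.1
grip_force: 0.0
```

```bash
python3 - <<'E'
from h import *
st=sense(); print(st["time"],st["tool_pos"].round(2),st["ft_force"].round(1))
X=np.array([.9928,.1201]);Y=np.array([-.1201,.9928]);c=np.array([557.3,-20.4]); I=[]
for n in("top","scene"):
    s=snapshot(n); C=cloud(s)
    P=box(C,540,680,-130,120,59,95); q=np.c_[(P[:,:2]-c)@X,(P[:,:2]-c)@Y,P[:,2]]
    b=q[(q[:,0]>18)&(q[:,0]<85)&(q[:,2]>70)]; print(n,"bar",np.percentile(b,[10,50,90],axis=0).round(1).tolist())
    L=box(C,440,665,-130,100,60,68); A=np.c_[L[:,:2],np.ones(len(L))]; k=np.linalg.lstsq(A,L[:,2],rcond=None)[0]; print("lid tilt deg",np.degrees(k[:2]).round(2),np.median(L[:,2]).round(1),rect(L))
    I.append(cv2.resize(s["frame"][100:260,250:410] if n=="top" else s["frame"][140:300,190:350],(400,400),interpolation=2))
cv2.imwrite("pics/s9.png",np.hstack(I))
E
```

```text
27.8167 [ 615.65 -208.38  206.45] [-0. -0. -0.]
top bar [[29.3, -77.8, 72.0], [33.9, 1.2, 75.1], [38.8, 78.2, 78.0]]
lid tilt deg [-0.04 -0.06] 64.1 (array([556.5, -21.5]), array([180.1, 192.7]), 6.61)
scene bar [[35.1, -75.9, 71.3], [39.9, 6.4, 74.5], [43.3, 81.0, 76.8]]
lid tilt deg [-0.01 -0.05] 63.7 (array([558.7, -18.1]), array([183.4, 193. ]), 7.14)
```

View pics/s9.png

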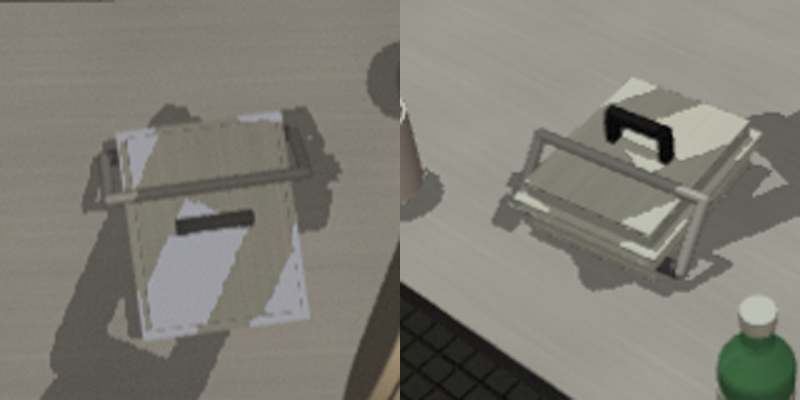

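The lid is seated level: tilt under 0.1°, top at 64 mm, on the case's yaw. The clamp bar lies on it at case x ≈ 36, and the bottle and mug haven't moved.

```bash
python3 -c "
from bench import hand_in; print(hand_in())"
```

```text
the job is handed in; nothing more can be done
None
```

I've handed in the job at about 28 s: the handpiece lies flat in the case with its buttons up, the lid is fully down on the rim, and the clamp bar rests on the lid; the hand-in gave no verdict.

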